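Log the exhibit tray, then show the disc mount to the inspection camera

TASK

Log the exhibit tray first: take the pen scanner, hold it upright with its tip about 3 cm above the middle of the barcode label, still for a good second, and stand it back in its holder. Then lift the mount with the round disc head out of its cradle and show it to the inspection camera: level, the disc's face squarely towards the lens, centred on the lens and 6 cm from its glass, and finish while still holding it there, motionless in the air. Do not touch the camera or its stand, and leave the other two mounts, the small bottle and the loupe where they are.

Things in the scene. Friction and masses are not known exactly. Their poses are not given: they have to be found in the camera images.
- scanner: pen-shaped white barcode scanner, an upright round stick 130 mm long and 24 mm in diameter, 80 g; reads straight out of its lower end. Origin: centre of the lower end (the reading tip), z runs up along the stick. At the start it stands loosely in the holder, its upper 71 mm showing: grip it from above, about 100 mm above the tip, at any yaw
- holder: fixed black square pot, outside 48 x 48 mm and 70 mm high, on an 80 x 80 x 4 mm foot; open at the top with a 36 x 36 mm hole whose floor is 6 mm above the table (so the scanner has 6 mm play on each side and may lean a little). Origin: centre of its underside on the table, z up
- tray: fixed grey tray, 200 mm (x, away from the robot) by 270 mm (y), floor 6 mm thick, rim 12 mm high. Origin: centre of its underside. Three cradles at y = -85, 0, +85 mm, each two black notched saddles (30 mm wide, 10 thick, centres at x = -62 and +2 mm) that carry a shank 30 mm above the table between lips 6 mm high; 54 mm free between the saddles for the fingers
- label (a point): middle of the white barcode label (30 x 60 mm, black bars) lying flat on the tray's floor near its far edge, 75 mm from the tray's centre, 7 mm above the table; z points up, x as the tray's x
- disc_mount: the mount to show: aluminium shank 14 x 14 mm, 90 mm long along its x, with a thin round steel disc (40 mm wide, 6 mm thick, set across like a nail head) at its +x end; about 90 g. Origin: centre of the shank. Lies level, z up, in any one of the three cradles, disc away from the robot, shank centre 37 mm high and midway between its saddles. Grip the shank from above across its y
- disc_face (a point): centre of the outer face of the disc of disc_mount, 51 mm from the shank's centre along the mount's x (a small brass dot marks it); x points out of the face
- block_mount: a mount with the same shank but a cubic 22 mm steel head; in another cradle, to be left there. Origin: centre of its shank, x towards the head
- cone_mount: a mount with the same shank but a pointed steel cone (24 mm wide, 26 mm long) as its head; in the third cradle, to be left there. Origin: centre of its shank, x towards the head
- lens (a point): centre of the front glass of the inspection camera, which looks level, roughly towards the robot. x points INTO the camera (against its view), z up: a part before the lens has negative x. Lens axis 190 to 270 mm above the table. Black barrel, 52 mm ring at its front, 50 mm long, before a dark blue 65 x 56 x 56 mm body; the height is set by a stiff clamp and must stay
- camera_stand: fixed stand of the inspection camera: base plate 130 x 130 x 16 mm and a black 28 x 40 mm column, 356 mm tall. Origin: on the table straight below the centre of the lens glass; the base and column stand behind it, the base plate from 55 to 185 mm and the column's axis 130 mm along x, which is the lens's x
- bottle: small white bottle, 40 mm wide, 80 mm high, a bystander standing between the tray and the holder. Origin: centre of its underside
- loupe: black magnifying loupe, 42 mm wide, 32 mm high, a bystander beside the tray. Origin: centre of its underside
Things that resemble listed ones, but are neither listed nor needed, are in the scene too. What is shaped like the disc_mount but blue or turquoise is not meant.

How it is judged (in metres and radians):
On the way, in this order (a step that is already met when the one before it is completed fails the run):
1. the scanner is held upright and still (within 17 degrees; under 30 mm/s), its tip 15 to 50 mm above the label and within 15 mm of its middle, for 0.8 s (horizontal distance between scanner and label below 0.015 m and z of scanner in the frame of label between 0.015 and 0.05 m and angle between scanner's own z axis and vertical below 0.3 rad and linear speed of scanner below 0.03 m/s and contact force between the fingers and scanner above 0.5 N), for 0.8 s.
2. the scanner stands in its holder again, let go (horizontal distance between scanner and holder below 0.022 m and z of scanner in the frame of holder below 0.02 m and angle between scanner's own z axis and vertical below 0.35 rad and contact force between the fingers and scanner below 0.1 N and linear speed of scanner below 0.05 m/s), for 0.2 s.
At the end, for the whole second after the job is handed in: the disc mount is held by the fingers alone, still in the air, its disc face 45 to 75 mm before the lens glass, within 10 mm of the lens axis sideways and in height, facing the lens within 8 degrees; the scanner stands in its holder; the other mounts, bystanders and camera are where they were (x of disc_face in the frame of lens between -0.075 and -0.045 m and y of disc_face in the frame of lens between -0.01 and 0.01 m and z of disc_face in the frame of lens between -0.01 and 0.01 m and x of disc_mount in the frame of lens below -0.09 m and angle between the x axis of disc_mount and the x axis of lens, either way round below 0.14 rad and contact force between the fingers and disc_mount above 1 N and contact force between disc_mount and tray below 0.05 N and contact force between disc_mount and camera_stand below 0.05 N and contact force between disc_mount and holder below 0.05 N and height (world z) of disc_mount above 0.17 m and linear speed of disc_mount below 0.02 m/s and angular speed of disc_mount below 0.2 rad/s and horizontal distance between scanner and holder below 0.022 m and z of scanner in the frame of holder below 0.02 m and angle between scanner's own z axis and vertical below 0.35 rad and distance of each of block_mount, cone_mount, bottle, loupe from where it was at the start of the episode below 0.03 m and distance of lens from where it was at the start of the episode below 0.008 m); the arm keeps its last pose, push and grip.
It fails at once if one of the other mounts is shifted by more than 30 mm (distance of any of block_mount, cone_mount from where it was at the start of the episode above 0.03 m).
It fails at once if the small bottle or the loupe is shifted by more than 30 mm (distance of any of bottle, loupe from where it was at the start of the episode above 0.03 m).
It fails at once if the inspection camera or its stand is touched (over 2 N) (contact force between any of the arm, the fingers, disc_mount, scanner and camera_stand above 2 N).
It fails at once if the camera's height setting is changed by more than 8 mm (distance of lens from where it was at the start of the episode above 0.008 m).
It also fails if it takes over 64 s, if anything falls off the work surface, if the arm or the gripper's body presses on something with over 40 N, if the wrist force passes 120 N, or if a joint passes its speed limit or range.

ROBOT

A 6-joint arm with a two-finger parallel gripper is mounted at the origin on the work surface. World frame = base frame: x ahead of the robot, y to its left, z up, the work surface at z = 0. Lengths are in m, angles in degrees, forces in N, time in s.
With the tool pointing down it reaches from about 0.4 to 0.825 m from the base axis. Payload 7 kg.
Tool frame: the origin (TCP) lies at the very end of the fingers, on their centre line; the grasp point (between the pads) lies 19 mm behind it; z points along the fingers, y is the line along which they close (so a half turn about z gives the same grasp; the last joint's range is limited). The gripper opens to 88 mm and grips with 3 to 60 N. Pads are 19 mm wide; open, the fingers measure 130 mm over their backs; the gripper's body (78 mm by 193 mm) begins 47 mm behind the grasp point.
Start: joints at [-50.816, 20.546, 0.682, 0, -70.136, -16.507], TCP at [0.26, -0.623, 0.227] pointing down, gripper open.
Joint ranges: [-176.03, 176.03], [-82.01, 121.73], [-58.28, 71.71], [-173.87, 95.51], [-174.79, -0.11], [-173.66, 173.66]. Speed limits (degrees/s): [136.94, 136.94, 172.46, 180, 180, 180].

INTERFACE

Orientations are given as [roll, pitch, yaw] about the fixed x, y, z axes, in that order (R = Rz(yaw) Ry(pitch) Rx(roll)).
In Python, from plant import r gives the robot as it stands. The module is installed in compiled form; this text tells all that it offers.
- The arm moves only by the tool jog_arm, never from a script. Its arguments are lists of equal length, an entry for each row: "travel": the shift along the tool's x, y, z each as a share of 50 cm, from -1 to 1, a list of three; "dr": the turn, a rotation vector about the tool's x, y, z each as a share of 360 degrees, from -1 to 1, a list of three; "claw": the opening, from 0 (shut) to 1 (fully open). A call has exactly 10 rows; each row is the pose to reach, as a shift and turn from the pose commanded when the call began, along the tool's axes at that moment, turning the shorter way round; what a row does not reach only later rows make up. A row lasts 1/8 s, in which the tool goes at most 62.5 mm and 10.7 degrees, less where a joint would pass 70% of its speed; a pose out of reach is approached as far as the arm can. A call with a number of a shift or a turn outside -1 to 1 is refused whole. A call with a gripper value outside its range is refused whole. The fingers move at their own pace and stop on an object; "newtons" is the grip in N (left out, the last holds). Time passes only in rows, so rows that repeat a pose let the fingers close, or fill a call up. It gives the time, the measured TCP pose, the force, the opening and the grip force at its end, in the units of the state.
- r.get_state(): the state, without advancing time (a new reading comes with each control period).
- r.capture(name): name is "side" or "top" or "wrist"; returns a dict with "pixels" (420x560x3 uint8, red, green, blue), "range_z" (420x560 float32, m along the optical axis (not along the pixel's ray), 0 where there is no reading), "fx", "fy", "cx", "cy" (pixels), "position" and "attitude" of the camera in the world; the wrist camera has in their place "hand_eye" (4x4, takes a point from camera to tool coordinates, whose origin is the TCP and whose axes are the flange's). Camera axes: x right, y up, looking along -z (the intrinsics and any distortion apply to the point x, -y, -z); pixel columns grow to the right and rows downward; lengths in m; the calibration is good to about 2 mm. A picture is of the moment at which its call begins: read the wrist's pose just before it.
- r.close_job(): hands the job in; it is judged then, once.
Trained networks look in the newest picture that a camera, given by its name, has taken for a name from the list of things; names that differ only in an ending like _2 or _b are one class to them, and where a whole thing is asked for, a point or a joint stands for the part that bears it (a point fixed in the world has none). Each returns a list of dicts, best first, with "conf" (0 to 1); they miss things now and then, are a little off and sometimes report something else, mostly with a low value. They report only what shows in the picture. A call takes as long as a camera call. They do not tell look-alikes from the thing itself.
- r.boxes_of(name, camera): "extent" ([left, top, right, bottom] in pixels, round what is visible of it).
- r.regions_of(name, camera): "pixels" (420x560 bool, what is visible of it) and "extent" ([left, top, right, bottom] in pixels, round what is visible of it).
- r.tip_of(name, camera): "at" ([column, row] in pixels: a listed point, or the origin of a listed thing).
The state is a dict: "time_s": time; "joints": joint angles; "qd": joint speeds; "joint_torque": joint torques, N m; "tcp_pos": TCP position; "eef_rot": TCP orientation; "contact_force": force on the tool from outside, world axes, zero at the start; "moment": the same for the moment, N m; "gripper_width": finger opening in m; "gripper_force": force on a finger pad.
Only numpy, scipy, OpenCV 4.12 (cv2) and the standard library are available. Lean on these libraries where they do the work, as an engineer would, in place of code of your own. Each camera call takes 0.05 s, during which the arm holds its last target. There are 200 camera calls.

## Working session

There is one attempt and no reset: what is moved stays moved. The work goes in short steps, Python scripts to look and compute and a tool call to move; the robot and the scene stay as the last step left them, time stands still between calls to the robot, and variables do not carry over. Pictures are saved under pics/ and viewed, at most 10 in all, crops included, and the job is handed in when it is done.

Besides the shell and the picture viewer there is one more tool, called after "Emit:" as a command line: name --argument value ..., lists and objects as JSON in quotes. jog_arm: Moves the arm, as the interface text tells. Its arguments: {"type":"object","properties":{"travel":{"type":"array"},"dr":{"type":"array"},"claw":{"type":"array"},"newtons":{"type":"number"}},"required":["travel","dr","claw"]}

```bash
mkdir -p pics; cat > h.py <<'E'
import numpy as np, cv2
from scipy.spatial.transform import Rotation as Ro
from plant import r
def T(p,R):
    M=np.eye(4);M[:3,:3]=R;M[:3,3]=p;return M
def shot(n,save=None):
    s=r.get_state();c=r.capture(n)
    if n=="wrist": M=T(s["tcp_pos"],Ro.from_euler("xyz",s["eef_rot"],degrees=True).as_matrix())@np.array(c["hand_eye"])
    else:
        a=np.array(c["attitude"],float)
        M=T(c["position"],a if a.shape==(3,3) else Ro.from_euler("xyz",a,degrees=True).as_matrix())
    c["M"]=M
    if save: cv2.imwrite("pics/"+save,c["pixels"][:,:,::-1])
    return c
def ray(c,u,v):
    d=np.array([(u-c["cx"])/c["fx"],-(v-c["cy"])/c["fy"],-1]);return c["M"][:3,3],c["M"][:3,:3]@d
def pt(c,u,v,k=1):
    u0,v0=int(round(u)),int(round(v));z=c["range_z"][max(0,v0-k):v0+k+1,max(0,u0-k):u0+k+1];z=z[z>0]
    o,d=ray(c,u,v);return o+d*(np.median(z) if z.size else np.nan)
def cloud(c,mask=None):
    v,u=np.nonzero((c["range_z"]>0)&(mask if mask is not None else True));z=c["range_z"][v,u]
    P=np.stack([(u-c["cx"])/c["fx"]*z,-(v-c["cy"])/c["fy"]*z,-z],1);return P@c["M"][:3,:3].T+c["M"][:3,3]
def tri(a,b):
    A=[];B=[]
    for o,d in (a,b):
        d=d/np.linalg.norm(d);Q=np.eye(3)-np.outer(d,d);A.append(Q);B.append(Q@o)
    return np.linalg.solve(sum(A),sum(B))
E
python3 - <<'E'
from h import *
np.set_printoptions(precision=3,suppress=True)
s=r.get_state();print(s["tcp_pos"],s["eef_rot"],s["gripper_width"],s["time_s"])
N="scanner holder tray label disc_mount disc_face block_mount cone_mount lens camera_stand bottle loupe".split()
for n in ("side","top","wrist"):
    c=shot(n,n+"0.png")
    if n!="wrist": print(n,c["position"],np.array(c["attitude"]))
    print([k for k in c])
    for k in N:
        t=r.tip_of(k,n);b=r.boxes_of(k,n)
        for q in t[:3]: print(n,k,"tip",round(q["conf"],2),np.array(q["at"]),pt(c,*q["at"]) if 0<=q["at"][0]<560 and 0<=q["at"][1]<420 else "")
        for q in b[:3]: print("    box",round(q["conf"],2),np.array(q["extent"]))
E
```

```text
[ 0.26  -0.622  0.226] [ 179.904   -0.009 -157.33 ] 0.08746417144210392 0.0
side [0.137 0.729 0.724] [  53.391   -1.093 -149.246]
['pixels', 'range_z', 'fx', 'fy', 'cx', 'cy', 'position', 'attitude', 'M']
    box 0.65 [359.7 144.2 371.8 179.3]
side holder tip 0.88 [360.2 199.8] [ 0.448 -0.211  0.015]
    box 0.86 [339.8 170.  383.1 212.3]
    box 0.61 [146.4 237.7 304.1 376. ]
side label tip 0.94 [193.  284.5] [0.613 0.199 0.007]
    box 0.85 [140.3 236.6 311.2 377.7]
side disc_mount tip 0.81 [245.5 290.5] [0.501 0.188 0.042]
side disc_mount tip 0.66 [130.8 258.4] [0.754 0.215 0.017]
side disc_mount tip 0.58 [317.2 363.2] [0.329 0.242 0.018]
    box 0.6 [101.8 243.9 154.7 263.2]
    box 0.59 [214.2 272.5 269.1 303.2]
    box 0.57 [293.1 342.7 352.2 377.2]
side disc_face tip 0.94 [347.  349.2] [0.296 0.206 0.037]
side disc_face tip 0.89 [220.  281.3] [0.551 0.196 0.046]
side disc_face tip 0.87 [102.7 257.5] [0.794 0.248 0.026]
    box 0.97 [212.2 272.1 265.2 302.2]
    box 0.7 [101.1 247.6 155.  262.1]
    box 0.61 [293.6 341.8 354.  377.2]
side block_mount tip 0.94 [221.5 323.2] [0.4
[... 1993 characters left out ...]
95 0.007]
    box 0.69 [188.4 211.4 198.7 250.9]
top cone_mount tip 0.5 [256.9 225.5] [0.516 0.104 0.046]
    box 0.48 [254.5 199.9 261.8 241.5]
    box 0.36 [364.1 232.5 400.7 268.6]
top lens tip 0.81 [374.6 160.7] [ 0.643 -0.168  0.254]
top lens tip 0.22 [227.  193.4] [0.609 0.189 0.008]
    box 0.95 [345.5 103.2 384.6 170. ]
    box 0.47 [176.1 177.7 278.3 260.2]
    box 0.59 [319.4  85.4 381.9 166.8]
    box 0.38 [311.4 261.8 329.6 277.7]
top bottle tip 0.78 [317.7 268.9] [ 0.403 -0.056  0.073]
    box 0.59 [310.4 261.6 327.8 277.2]
top loupe tip 0.63 [318.4 193.5] [ 0.608 -0.061  0.032]
    box 0.59 [313.3 184.2 328.3 197.9]
['pixels', 'range_z', 'fx', 'fy', 'cx', 'cy', 'hand_eye', 'M']
```

View pics/side0.png

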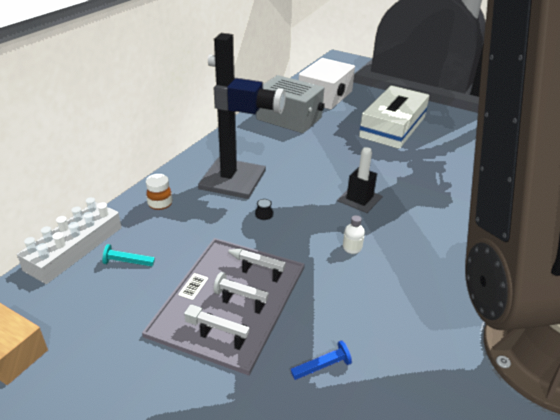

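View pics/top0.png

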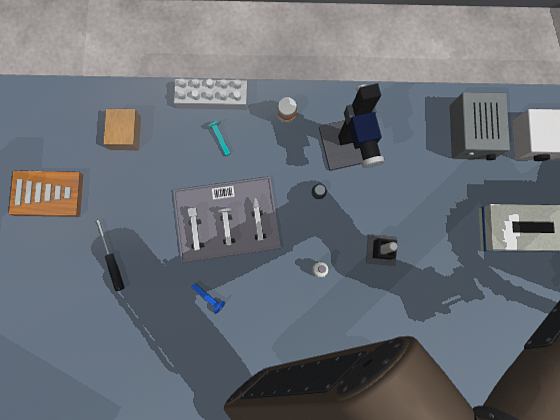

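```bash
python3 - <<'E'
from h import *
np.set_printoptions(precision=4,suppress=True)
S=shot("side");Tp=shot("top")
def fit(P,xy,rad,zlo,zhi):
    m=(np.hypot(P[:,0]-xy[0],P[:,1]-xy[1])<rad)&(P[:,2]>zlo)&(P[:,2]<zhi);return P[m]
for nm,c in (("side",S),("top",Tp)):
    P=cloud(c)
    q=fit(P,(.455,-.22),.06,.085,.2);print(nm,"scanner",len(q),q.mean(0) if len(q) else "",q.min(0) if len(q) else "",q.max(0) if len(q) else "")
    for z0 in np.arange(.08,.15,.01):
        k=fit(P,(.455,-.22),.06,z0,z0+.01)
        if len(k): print("   z",round(z0,2),len(k),np.median(k,0))
    q=fit(P,(.455,-.22),.06,.06,.078);print(nm,"holder top",len(q),q.min(0),q.max(0),(q.min(0)+q.max(0))/2)
    for nme,y0 in (("disc",(.505,.187)),("block",(.495,.266)),("cone",(.516,.104))):
        q=fit(P,y0,.042,.038,.05);C=q[:,:2]-q[:,:2].mean(0);_,_,V=np.linalg.svd(C,full_matrices=False);v=V[0]*np.sign(V[0,0])
        print(nm,nme,len(q),q.mean(0),"ang",np.degrees(np.arctan2(v[1],v[0])))
    # lens area
    q=P[(P[:,0]>.6)&(P[:,0]<.85)&(P[:,1]>-.4)&(P[:,1]<-.1)&(P[:,2]>.19)&(P[:,2]<.3)];print(nm,"cam",len(q),q.min(0),q.max(0))
    L=r.tip_of("lens",nm);L=L[0]["at"] if L else None
    for n in ("label","disc_face","lens"):
        t=r.tip_of(n,nm)
        print(nm,n,[ (round(x["conf"],2),x["at"]) for x in t[:3]])
def A(n,i=0): return 
pairs={"lens":((279.7,98),(374.6,160.7)),"label":((193,284.5),(226.2,191.3)),"dface":((220,281.3),(223,212.4)),"disc":((245.5,290.5),(228.2,226.5))}
for k,(a,b) in pairs.items(): print(k,tri(ray(S,*a),ray(Tp,*b)))
E
```

```text
side scanner 235 [ 0.4558 -0.2287  0.1137] [ 0.4455 -0.2448  0.0858] [ 0.4697 -0.2204  0.1364]
   z 0.08 39 [ 0.4542 -0.2266  0.0847]
   z 0.09 36 [ 0.454  -0.2266  0.0934]
   z 0.1 45 [ 0.4558 -0.2266  0.1053]
   z 0.11 39 [ 0.4547 -0.2268  0.1157]
   z 0.12 46 [ 0.4559 -0.2277  0.1254]
   z 0.13 50 [ 0.4575 -0.2319  0.1333]
side holder top 267 [ 0.4328 -0.2607  0.06  ] [ 0.4845 -0.2071  0.078 ] [ 0.4587 -0.2339  0.069 ]
side disc 351 [0.5046 0.1861 0.0426] ang 9.210648392915905
side block 399 [0.4937 0.2701 0.0427] ang 9.140054367013352
side cone 297 [0.5161 0.1019 0.0423] ang 9.625816264495233
side cam 2358 [ 0.6331 -0.1957  0.1901] [ 0.7966 -0.1028  0.2999]
side label [(0.76, [193.0, 287.8])]
side disc_face [(0.73, [104.9, 259.0]), (0.64, [215.5, 283.1]), (0.61, [349.0, 352.3])]
side lens [(0.86, [280.3, 102.1])]
top scanner 107 [ 0.4588 -0.2323  0.1256] [ 0.4485 -0.2459  0.0856] [ 0.4696 -0.2242  0.1408]
   z 0.08 9 [ 0.4578 -0.2257  0.0838]
   z 0.09 10 [ 0.456  -0.2271  0.0967]
   z 0.1 8 [ 0.4576 -0.2261  0.1059]
   z 0.11 11 [ 0.4555 -0.2265  0.1154]
   z 0.12 9 [ 0.455  -0.2261  0.1249]
   z 0.13 63 [ 0.4593 -0.2346  0.1352]
   z 0.14 4 [ 0.4589 -0.238   0.1405]
top holder top 179 [ 0.4358 -0.26    0.06  ] [ 0.4855 -0.2103  0.0779] [ 0.4606 -0.2351  0.0689]
top disc 175 [0.5041 0.1833 0.0441] ang 8.634340962887464
top block 177 [0.4938 0.2672 0.0444] ang 9.162945196991135
top cone 163 [0.5165 0.0995 0.0445] ang 7.714342173679276
top cam 1635 [ 0.6355 -0.1943  0.2031] [ 0.7905 -0.1046  0.2999]
top label [(0.69, [226.1, 190.9])]
top disc_face [(0.75, [220.4, 308.4]), (0.58, [223.2, 210.5])]
top lens [(0.72, [376.5, 161.8])]
lens [ 0.648  -0.1731  0.2331]
label [ 0.6175  0.193  -0.0014]
dface [0.5509 0.1951 0.0446]
disc [0.5112 0.1796 0.0302]
```

Side view: stand at (240,110), lens ring (279,99), holder and scanner (362,180), tray with cone, disc and block at (258,262), (245,290) and (220,323). The blue lookalike is at (320,360) and the turquoise one at (128,257). The top view agrees: scanner at (388,246), lens at (374,160), label at (223,192).

```bash
cat >> h.py <<'E'
def go(p,yaw,s=None,tilt=None):
    s=s or r.get_state();R=Ro.from_euler("xyz",s["eef_rot"],degrees=True)
    Rt=Ro.from_euler("xyz",[180,0,yaw],degrees=True) if tilt is None else tilt
    d=R.inv().apply(np.array(p)-np.array(s["tcp_pos"]))/.5
    w=(R.inv()*Rt).as_rotvec()/(2*np.pi)
    print("GO travel",np.round(d,4).tolist(),"dr",np.round(w,4).tolist(),"t",round(s["time_s"],2))
E
python3 - <<'E'
from h import *
np.set_printoptions(precision=4,suppress=True)
c=shot("wrist");print(c["hand_eye"],c["fx"],c["cx"],c["cy"])
for n in("side","top"):
    c=shot(n);P=cloud(c)
    hsv=cv2.cvtColor(c["pixels"],cv2.COLOR_RGB2HSV)
    v,u=np.nonzero(c["range_z"]>0);H=hsv[v,u]
    m=(P[:,0]>.62)&(P[:,0]<.78)&(P[:,1]>-.25)&(P[:,1]<-.08)&(P[:,2]>.17)&(P[:,2]<.30)
    blue=m&(H[:,0]>105)&(H[:,0]<135)&(H[:,1]>120)
    q=P[blue];print(n,"blue",len(q),q.min(0),q.max(0),q.mean(0))
    if n=="top":
        t=q[q[:,2]>.24];print("top z",np.median(t[:,2]));q2=t[:,:2].astype(np.float32);print(cv2.minAreaRect(q2))
    else:
        # side face (normal +y-ish)
        for it in range(4):
            C=q-q.mean(0);_,_,V=np.linalg.svd(C,full_matrices=False);nrm=V[2]*np.sign(V[2,1]);d=C@nrm;q=q[np.abs(d)<max(2*np.std(d),.002)]
        print("side face normal",nrm,len(q),q.mean(0),"yaw",np.degrees(np.arctan2(-nrm[0],nrm[1])))
    w=P[m&(H[:,2]>150)&(H[:,1]<60)];print(n,"white ring",len(w),w.mean(0),w.min(0),w.max(0))
go((.459,-.235,.20),180)
E
```

```text
[[ 0.0002  0.9694  0.2453  0.0655]
 [ 1.      0.     -0.001  -0.0001]
 [-0.0009  0.2453 -0.9694 -0.1574]
 [ 0.      0.      0.      1.    ]] 339.02826043703715 278.5721107384033 213.9605343112495
side blue 920 [ 0.6819 -0.1757  0.187 ] [ 0.7569 -0.1134  0.2593] [ 0.7143 -0.1312  0.2387]
side face normal [-0.2386  0.951   0.1968] 746 [ 0.7129 -0.1256  0.2347] yaw 14.083467361575533
side white ring 193 [ 0.6468 -0.1581  0.2388] [ 0.6339 -0.1938  0.1862] [ 0.7762 -0.1045  0.2556]
top blue 739 [ 0.6528 -0.1809  0.2055] [ 0.7577 -0.1163  0.2643] [ 0.7194 -0.1464  0.2543]
top z 0.25789577329532276
((0.7222726345062256, -0.14912985265254974), (0.06540140509605408, 0.05503738299012184), 12.528777122497559)
top white ring 84 [ 0.6476 -0.17    0.2531] [ 0.6394 -0.1903  0.2426] [ 0.657  -0.1516  0.2604]
GO travel [-0.6658, 0.5624, 0.0531] dr [-0.0, 0.0, 0.063] t 4.4
```

Emit:
jog_arm --travel '[[-0.666,0.562,0.05],[-0.666,0.562,0.05],[-0.666,0.562,0.05],[-0.666,0.562,0.05],[-0.666,0.562,0.05],[-0.666,0.562,0.05],[-0.666,0.562,0.05],[-0.666,0.562,0.05],[-0.666,0.562,0.05],[-0.666,0.562,0.05]]' --dr '[[0,0,0.063],[0,0,0.063],[0,0,0.063],[0,0,0.063],[0,0,0.063],[0,0,0.063],[0,0,0.063],[0,0,0.063],[0,0,0.063],[0,0,0.063]]' --claw '[1,1,1,1,1,1,1,1,1,1]' --newtons 20

```text
time_s: 5.65
tcp_pos: [0.4587, -0.236, 0.2016]
eef_rot: [-180.0, -0.0, 179.9]
contact_force: [-0.1, -0.4, 0.8]
gripper_width: 0.0879
gripper_force: 0.0
```

```bash
python3 - <<'E'
from h import *
np.set_printoptions(precision=4,suppress=True)
s=r.get_state();print(s["tcp_pos"],s["eef_rot"],s["qd"])
c=shot("wrist","w1.png");P=cloud(c)
m=(np.hypot(P[:,0]-.459,P[:,1]+.235)<.045)
for a,b in((.125,.15),(.09,.12),(.06,.078)):
    q=P[m&(P[:,2]>a)&(P[:,2]<b)]
    if len(q)>3: print(a,len(q),"mean",q.mean(0),"min",q.min(0),"max",q.max(0)); print(cv2.minAreaRect(q[:,:2].astype(np.float32)))
for n in("scanner","holder"):
    print(n,[(round(x["conf"],2),x["at"]) for x in r.tip_of(n,"wrist")[:2]],[(round(x["conf"],2),x["extent"]) for x in r.boxes_of(n,"wrist")[:2]])
go((.459,-.235,.087),180)
E
```

```text
[ 0.4587 -0.236   0.2016] [-179.9938   -0.0013  179.9238] [-0.5653  0.0561  0.0455 -0.0946  0.0289 -0.2312]
0.125 839 mean [ 0.4577 -0.2367  0.1335] min [ 0.4479 -0.2484  0.1253] max [ 0.4707 -0.2249  0.1376]
((0.4595414996147156, -0.23707668483257294), (0.022367557510733604, 0.023327454924583435), 45.5147819519043)
0.09 227 mean [ 0.4502 -0.2364  0.1057] min [ 0.4477 -0.2484  0.0901] max [ 0.4594 -0.2248  0.1198]
((0.4534459412097931, -0.2364494502544403), (0.023609021678566933, 0.011369657702744007), 88.48119354248047)
0.06 1335 mean [ 0.454  -0.2364  0.0688] min [ 0.434  -0.2623  0.06  ] max [ 0.4854 -0.211   0.0779]
((0.4598941206932068, -0.23661667108535767), (0.047985367476940155, 0.04849810525774956), 85.27539825439453)
scanner [(0.92, [276.4, 194.6])] [(0.76, [258.6, 186.6, 294.6, 240.4])]
holder [(0.78, [279.1, 192.5])] [(0.9, [239.3, 153.2, 318.3, 235.7])]
GO travel [-0.0005, 0.0018, 0.2291] dr [0.0, -0.0, -0.0003] t 5.9
```

View pics/w1.png

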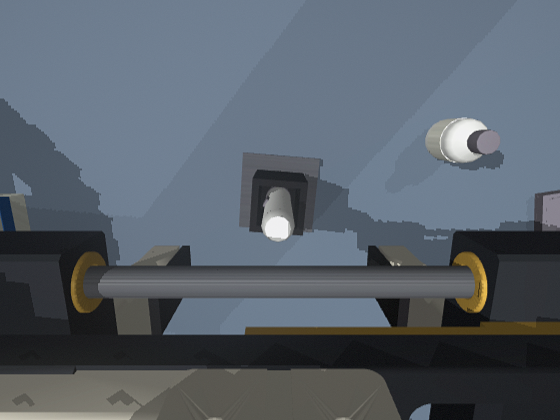

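Wrist view: scanner top at (278,228) upright inside the holder at (279,194); the bottle is clear at (465,140). Descend and grip.

Emit:
jog_arm --travel '[[-0.0016,-0.001,0.1],[-0.0016,-0.001,0.17],[-0.0016,-0.001,0.229],[-0.0016,-0.001,0.229],[-0.0016,-0.001,0.229],[-0.0016,-0.001,0.229],[-0.0016,-0.001,0.229],[-0.0016,-0.001,0.229],[-0.0016,-0.001,0.229],[-0.0016,-0.001,0.229]]' --dr '[[0,0,0],[0,0,0],[0,0,0],[0,0,0],[0,0,0],[0,0,0],[0,0,0],[0,0,0],[0,0,0],[0,0,0]]' --claw '[1,1,1,1,0,0,0,0,0,0]' --newtons 20

```text
time_s: 7.15
tcp_pos: [0.4599, -0.2356, 0.0871]
eef_rot: [180.0, 0.0, 180.0]
contact_force: [0.2, 0.3, 0.5]
gripper_width: 0.033
gripper_force: 0.0
```

Emit:
jog_arm --travel '[[0,0,0],[0,0,0],[0,0,0],[0,0,-0.05],[0,0,-0.12],[0,0,-0.2],[0,0,-0.25],[0,0,-0.25],[0,0,-0.25],[0,0,-0.25]]' --dr '[[0,0,0],[0,0,0],[0,0,0],[0,0,0],[0,0,0],[0,0,0],[0,0,0],[0,0,0],[0,0,0],[0,0,0]]' --claw '[0,0,0,0,0,0,0,0,0,0]' --newtons 20

```text
time_s: 8.4
tcp_pos: [0.4593, -0.2355, 0.2109]
eef_rot: [180.0, -0.1, 180.0]
contact_force: [1.1, 0.1, -1.4]
gripper_width: 0.0237
gripper_force: 20.0
```

Emit:
jog_arm --travel '[[0,0.84,0],[0,0.84,0],[0,0.84,0],[0,0.84,0],[0,0.84,0],[0,0.84,0],[0,0.84,0],[0,0.84,0],[0,0.84,0],[0,0.84,0]]' --dr '[[0,0,0],[0,0,0],[0,0,0],[0,0,0],[0,0,0],[0,0,0],[0,0,0],[0,0,0],[0,0,0],[0,0,0]]' --claw '[0,0,0,0,0,0,0,0,0,0]' --newtons 20

```text
time_s: 9.65
tcp_pos: [0.4598, 0.1833, 0.2118]
eef_rot: [-180.0, -0.0, 179.9]
contact_force: [-0.8, -0.4, -0.9]
gripper_width: 0.024
gripper_force: 20.0
```

```bash
python3 - <<'E'
from h import *
np.set_printoptions(precision=4,suppress=True)
s=r.get_state();print(s["tcp_pos"],s["qd"])
c=shot("wrist","w2.png");P=cloud(c)
for n in("label","disc_face","disc_mount","block_mount","cone_mount"):
    t=r.tip_of(n,"wrist")[:2];print(n,[(round(x["conf"],2),np.array(x["at"]),pt(c,*x["at"])) for x in t])
    if n in("label","disc_mount"):
        for g in r.regions_of(n,"wrist")[:2]:
            q=cloud(c,g["pixels"]);print("  reg",round(g["conf"],2),g["extent"],len(q),np.median(q,0))
px=c["pixels"];v,u=np.nonzero(c["range_z"]>0);H=px[v,u].astype(int)
m=(np.hypot(P[:,0]-.612,P[:,1]-.195)<.05)&(P[:,2]<.013)&(H.min(1)>170)
q=P[m];print("white",len(q),q.mean(0),cv2.minAreaRect(q[:,:2].astype(np.float32)))
m=(np.hypot(P[:,0]-.504,P[:,1]-.185)<.03)&(P[:,2]>.04)&(P[:,2]<.05)
q=P[m];print("shank",len(q),q.mean(0),cv2.minAreaRect(q[:,:2].astype(np.float32)))
E
```

```text
[0.4598 0.1833 0.2118] [-0.36   -0.413   0.1899  0.0616 -0.0457 -0.0206]
label [(0.93, array([293.9, 314.7]), array([0.4592, 0.1888, 0.2602]))]
  reg 0.76 [148.2, 151.3, 401.7, 325.9] 14512 [0.4694 0.2043 0.0055]
disc_face [(0.89, array([294.1,  24.6]), array([0.3056, 0.1974, 0.0384]))]
disc_mount [(0.56, array([330.2,  64.7]), array([0.3353, 0.2332, 0.0193])), (0.39, array([ 44.2, 138.3]), array([ 0.4036, -0.046 ,  0.0288]))]
  reg 0.69 [281.9, 7.1, 372.3, 94.7] 2009 [0.3259 0.2285 0.0201]
  reg 0.6 [270.2, 199.7, 279.6, 205.8] 68 [0.4656 0.1771 0.043 ]
block_mount [(0.86, array([362., 230.]), array([0.4932, 0.2671, 0.0439])), (0.33, array([278.5, 221.2]), array([0.4481, 0.1834, 0.1744]))]
cone_mount []
white 23 [0.6211 0.2158 0.0065] ((0.6205122470855713, 0.21642382442951202), (0.006269717123359442, 0.010164306499063969), 59.718875885009766)
shank 0 [nan nan nan] ((0.0, 0.0), (0.0, 0.0), 0.0)<stdin>:14: RuntimeWarning: Mean of empty slice.
  ret = um.true_divide(
```

View pics/w2.png

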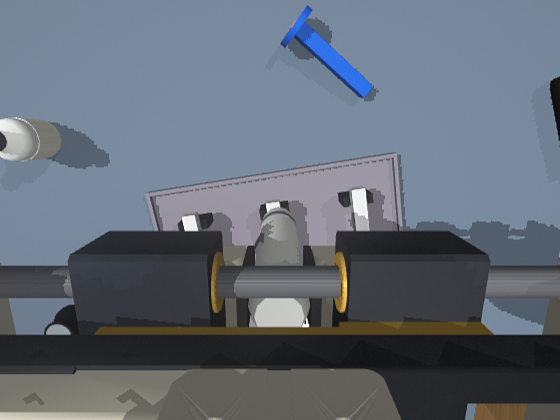

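The wrist camera faces the robot side, so the gripper hides the label; tray corners show at (150,193) and (395,155). I'll measure the label from the saved fixed views using the plane z=0.007.

```bash
python3 - <<'E'
from h import *
np.set_printoptions(precision=4,suppress=True)
for n,(u,v) in (("side",(193,286)),("top",(224,191.5))):
    c=shot(n);img=cv2.imread(f"pics/{n}0.png")
    m=np.zeros(img.shape[:2],np.uint8);w=22
    u,v=int(u),int(v);m[v-w:v+w,u-w:u+w]=(img[v-w:v+w,u-w:u+w].min(2)>165)
    k,l,st,ce=cv2.connectedComponentsWithStats(cv2.morphologyEx(m,cv2.MORPH_CLOSE,np.ones((5,5),np.uint8)))
    for i in range(1,k):
        if st[i,4]<25: continue
        uv=np.argwhere(l==i)[:,::-1];L=[]
        for a,b in uv:
            o,d=ray(c,a,b);L.append((o+d*(.007-o[2])/d[2])[:2])
        L=np.array(L);print(n,st[i],L.mean(0),cv2.minAreaRect(L.astype(np.float32)))
    # tray by box edges: cloud grey floor
go((.614,.195,.212),180)
E
```

```text
side [177 272  32  36 542] [0.6082 0.2063] ((0.6077207326889038, 0.2096778154373169), (0.049005500972270966, 0.08964052051305771), 24.85969352722168)
top [212 186  23  14 238] [0.6123 0.2011] ((0.6124550700187683, 0.2010585218667984), (0.03067615069448948, 0.05991979315876961), 9.154845237731934)
GO travel [-0.308, 0.0216, 0.0003] dr [0.0, 0.0, -0.0] t 10.15
```

Emit:
jog_arm --travel '[[-0.1,0.033,0],[-0.2,0.033,0],[-0.302,0.033,0.02],[-0.302,0.033,0.1],[-0.302,0.033,0.16],[-0.302,0.033,0.19],[-0.302,0.033,0.19],[-0.302,0.033,0.19],[-0.302,0.033,0.19],[-0.302,0.033,0.19]]' --dr '[[0,0,0],[0,0,0],[0,0,0],[0,0,0],[0,0,0],[0,0,0],[0,0,0],[0,0,0],[0,0,0],[0,0,0]]' --claw '[0,0,0,0,0,0,0,0,0,0]' --newtons 20

```text
time_s: 11.4
tcp_pos: [0.6113, 0.2011, 0.1181]
eef_rot: [180.0, 0.1, -180.0]
contact_force: [0.0, 0.1, -0.6]
gripper_width: 0.0237
gripper_force: 20.0
```

```bash
python3 - <<'E'
from h import *
s=r.get_state();print(s["tcp_pos"],s["qd"])
c=shot("side","s3.png")
img=cv2.imread("pics/s3.png");cv2.imwrite("pics/s3c.png",cv2.resize(img[200:360,120:320],None,fx=4,fy=3.75,interpolation=cv2.INTER_CUBIC)[:600,:800])
o=np.array(s["tcp_pos"])
for dz in(-.080,-.11):
    p=np.linalg.inv(c["M"])@np.append(o+[0,0,dz],1);print("expected px",c["cx"]+c["fx"]*p[0]/-p[2],c["cy"]-c["fy"]*p[1]/-p[2])
E
```

```text
[0.61128858 0.20111671 0.11807395] [-0.07263499  0.35146415 -0.3011746  -0.05496528  0.00723788 -0.00976186]
expected px 192.0452252339449 273.53549832253486
expected px 193.22062277730362 284.98192902654057
```

View pics/s3c.png

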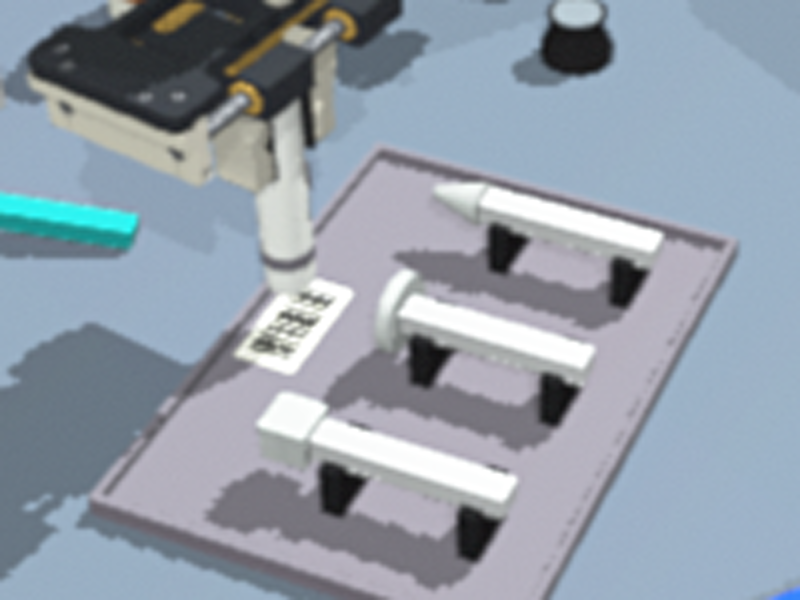

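The tip is at crop (288,283), i.e. pixel (192,275), as predicted. Below it the label centre is at about (194,286), so it sits right over the middle. I'll hold here.

Emit:
jog_arm --travel '[[0,0,0],[0,0,0],[0,0,0],[0,0,0],[0,0,0],[0,0,0],[0,0,0],[0,0,0],[0,0,0],[0,0,0]]' --dr '[[0,0,0],[0,0,0],[0,0,0],[0,0,0],[0,0,0],[0,0,0],[0,0,0],[0,0,0],[0,0,0],[0,0,0]]' --claw '[0,0,0,0,0,0,0,0,0,0]' --newtons 20

```text
time_s: 12.7
tcp_pos: [0.611, 0.2009, 0.1171]
eef_rot: [180.0, 0.0, 180.0]
contact_force: [0.3, -1.1, -1.6]
gripper_width: 0.0236
gripper_force: 20.0
```

Emit:
jog_arm --travel '[[0,0,-0.1],[0,0,-0.19],[0.1,0,-0.19],[0.2,0,-0.19],[0.302,0,-0.19],[0.302,0,-0.19],[0.302,-0.1,-0.19],[0.302,-0.2,-0.19],[0.302,-0.3,-0.19],[0.302,-0.3,-0.19]]' --dr '[[0,0,0],[0,0,0],[0,0,0],[0,0,0],[0,0,0],[0,0,0],[0,0,0],[0,0,0],[0,0,0],[0,0,0]]' --claw '[0,0,0,0,0,0,0,0,0,0]' --newtons 20

```text
time_s: 13.95
tcp_pos: [0.4601, 0.0483, 0.2123]
eef_rot: [-180.0, 0.0, 179.8]
contact_force: [-0.1, 0.9, -0.2]
gripper_width: 0.0235
gripper_force: 20.0
```

```bash
python3 - <<'E'
from h import *
s=r.get_state();print(s["tcp_pos"],s["eef_rot"],s["gripper_force"])
go((.4597,-.2363,.212),180)
E
```

```text
[0.46007883 0.04833842 0.21226917] [-1.79994619e+02  1.35435397e-02  1.79794949e+02] 19.981517705891747
GO travel [-0.0013, -0.5693, 0.0006] dr [-0.0, 0.0, -0.0006] t 13.95
```

Emit:
jog_arm --travel '[[0,-0.574,0],[0,-0.574,0],[0,-0.574,0],[0,-0.574,0],[0,-0.574,0],[0,-0.574,0],[0,-0.574,0],[0,-0.574,0],[0,-0.574,0],[0,-0.574,0]]' --dr '[[0,0,0],[0,0,0],[0,0,0],[0,0,0],[0,0,0],[0,0,0],[0,0,0],[0,0,0],[0,0,0],[0,0,0]]' --claw '[0,0,0,0,0,0,0,0,0,0]' --newtons 20

```text
time_s: 15.2
tcp_pos: [0.4602, -0.2355, 0.2123]
eef_rot: [-180.0, 0.0, -179.9]
contact_force: [0.7, 0.5, -1.7]
gripper_width: 0.0234
gripper_force: 20.0
```

```bash
python3 - <<'E'
from h import *
np.set_printoptions(precision=4,suppress=True)
s=r.get_state();print(s["tcp_pos"],s["eef_rot"],s["gripper_force"])
go((.4597,-.2363,.0885),180)
c=shot("wrist");P=cloud(c)
q=P[(np.hypot(P[:,0]-.46,P[:,1]+.236)<.04)&(P[:,2]>.13)&(P[:,2]<.155)];print(len(q),q.mean(0),q.min(0),q.max(0))
c=shot("side");P=cloud(c)
for z in(.135,.15,.165,.18):
    q=P[(np.hypot(P[:,0]-.46,P[:,1]+.236)<.04)&(abs(P[:,2]-z)<.007)];print(z,len(q),np.median(q,0),q.min(0) if len(q) else "")
E
```

```text
[ 0.4602 -0.2355  0.2123] [-179.9975    0.0227 -179.9364] 19.98186673881719
GO travel [0.001, -0.0015, 0.2475] dr [-0.0, 0.0001, 0.0002] t 15.2
161 [ 0.4501 -0.2357  0.1455] [ 0.4476 -0.2472  0.1303] [ 0.4569 -0.2239  0.155 ]
0.135 46 [ 0.4556 -0.2268  0.1365] [ 0.4466 -0.234   0.1305]
0.15 63 [ 0.4552 -0.2258  0.1511] [ 0.446  -0.2379  0.1434]
0.165 63 [ 0.4545 -0.226   0.165 ] [ 0.4465 -0.2402  0.158 ]
0.18 65 [ 0.4542 -0.226   0.18  ] [ 0.4462 -0.2351  0.1731]
```

Emit:
jog_arm --travel '[[0.001,-0.001,0.06],[0.001,-0.001,0.12],[0.001,-0.001,0.17],[0.001,-0.001,0.21],[0.001,-0.001,0.235],[0.001,-0.001,0.247],[0.001,-0.001,0.247],[0.001,-0.001,0.247],[0.001,-0.001,0.247],[0.001,-0.001,0.247]]' --dr '[[0,0,0],[0,0,0],[0,0,0],[0,0,0],[0,0,0],[0,0,0],[0,0,0],[0,0,0],[0,0,0],[0,0,0]]' --claw '[0,0,0,0,0,0,0,0,0,0.6]' --newtons 20

```text
time_s: 16.55
tcp_pos: [0.4597, -0.2367, 0.089]
eef_rot: [-180.0, 0.1, -180.0]
contact_force: [-0.2, -0.3, 0.2]
gripper_width: 0.0289
gripper_force: 0.0
```

Emit:
jog_arm --travel '[[0,0,0],[0,0,0],[0,0,0],[0,0,0],[0,0,0],[0,0,-0.05],[0,0,-0.12],[0,0,-0.2],[0,0,-0.247],[0,0,-0.247]]' --dr '[[0,0,0],[0,0,0],[0,0,0],[0,0,0],[0,0,0],[0,0,0],[0,0,0],[0,0,0],[0,0,0],[0,0,0]]' --claw '[1,1,1,1,1,1,1,1,1,1]' --newtons 20

```text
time_s: 17.8
tcp_pos: [0.4606, -0.2369, 0.2141]
eef_rot: [-180.0, 0.2, -180.0]
contact_force: [-0.7, -0.2, -1.0]
gripper_width: 0.0875
gripper_force: 0.0
```

```bash
python3 - <<'E'
from h import *
np.set_printoptions(precision=4,suppress=True)
s=r.get_state();print(s["tcp_pos"],s["eef_rot"],s["gripper_width"])
c=shot("wrist");P=cloud(c)
m=np.hypot(P[:,0]-.46,P[:,1]+.236)<.04
for a,b in((.125,.15),(.06,.078)):
    q=P[m&(P[:,2]>a)&(P[:,2]<b)];print(len(q),q.max(0),cv2.minAreaRect(q[:,:2].astype(np.float32)))
# tool pose over disc mount, mount yaw 9.1 -> tool yaw -170.9
go((.5025,.186,.19),-170.9)
# a tilted look at the lens: camera should look toward +x level-ish
E
```

```text
[ 0.4606 -0.2369  0.2141] [-179.9567    0.2311 -179.9913] 0.08748786129898703
767 [ 0.4708 -0.2245  0.1387] ((0.4590778946876526, -0.23591221868991852), (0.023206839337944984, 0.022766854614019394), 83.43561553955078)
1224 [ 0.4861 -0.2108  0.0778] ((0.46008560061454773, -0.23661258816719055), (0.04806370660662651, 0.048732940107584), 85.24112701416016)
GO travel [-0.0854, 0.8452, 0.0454] dr [-0.0, 0.0003, -0.0253] t 17.85
```

Emit:
jog_arm --travel '[[0,0.12,0],[0,0.24,0],[0,0.36,0],[0,0.48,0],[-0.1,0.6,0],[-0.2,0.72,0],[-0.219,0.868,0],[-0.219,0.868,0],[-0.219,0.868,0],[-0.219,0.868,0]]' --dr '[[0,0,0],[0,0,0],[0,0,0],[0,0,0],[0,0,-0.025],[0,0,-0.025],[0,0,-0.025],[0,0,-0.025],[0,0,-0.025],[0,0,-0.025]]' --claw '[1,1,1,1,1,1,1,1,1,1]' --newtons 20

```text
time_s: 19.1
tcp_pos: [0.5682, 0.197, 0.2106]
eef_rot: [-179.9, -0.1, -171.0]
contact_force: [0.6, -0.7, 0.7]
gripper_width: 0.0877
gripper_force: 0.0
```

```bash
python3 - <<'E'
from h import *
np.set_printoptions(precision=4,suppress=True)
s=r.get_state();print(s["tcp_pos"],s["eef_rot"],np.abs(s["qd"]).max())
c=shot("wrist","w4.png");P=cloud(c)
m=(np.hypot(P[:,0]-.5,P[:,1]-.187)<.06)
a=np.radians(9.1);X=np.array([np.cos(a),np.sin(a)]);Y=np.array([-X[1],X[0]])
q=P[m&(P[:,2]>.040)&(P[:,2]<.06)];k=q[:,:2]-[.5,.187]
s_=q[abs(k@Y)<.03];rc=cv2.minAreaRect(s_[:,:2].astype(np.float32));k=s_[:,:2]-[.5,.187]
print("all",len(s_),rc,"z",np.median(s_[:,2]))
print("along range",(k@X).min(),(k@X).max());
sh=s_[(k@X<.04)];kk=sh[:,:2]-[.5,.187];print("shank Y",(kk@Y).min(),(kk@Y).max(),cv2.minAreaRect(sh[:,:2].astype(np.float32)))
top=s_[s_[:,2]>.051];print("disc top",len(top),top.mean(0) if len(top) else "")
for n in("disc_mount","block_mount","cone_mount"):
    print(n,[(round(x["conf"],2),np.array(x["at"]),pt(c,*x["at"])) for x in r.tip_of(n,"wrist")[:2]])
E
```

```text
[0.5682 0.197  0.2106] [-179.9416   -0.1379 -170.984 ] 1.235850230592181
all 1803 ((0.5116492509841919, 0.18473151326179504), (0.0957954078912735, 0.039022158831357956), 8.848651885986328) z 0.04329322412696496
along range -0.036765801710446286 0.05906928883642752
shank Y -0.011407908410047298 0.0024739523101281694 ((0.5022827982902527, 0.1828325092792511), (0.07672597467899323, 0.01382698118686676), 9.160076141357422)
disc top 197 [0.5558 0.1915 0.0545]
disc_mount [(0.74, array([277.6, 134.5]), array([0.5089, 0.1867, 0.0438]))]
block_mount [(0.76, array([365.3, 135.6]), array([0.4971, 0.2677, 0.0437]))]
cone_mount [(0.81, array([187. , 135.4]), array([0.523 , 0.1035, 0.0439]))]
```

View pics/w4.png

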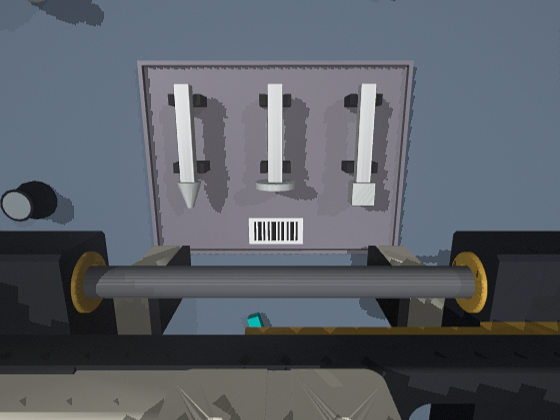

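The three mounts show with the disc (275,185) in the middle cradle, the cone at left and the block at right. Size and height check out, with the shank centre near (0.509,0.184) and yaw 9.1°.

```bash
python3 - <<'E'
from h import *
s=r.get_state();print(s["tcp_pos"])
go((.5088,.1839,.020),-170.9)
E
```

```text
[0.56876328 0.19641521 0.21214882]
GO travel [0.1224, -0.0061, 0.3843] dr [0.0, 0.0, -0.0004] t 19.3
```

Emit:
jog_arm --travel '[[0.08,-0.006,0.0],[0.1225,-0.006,0.05],[0.1225,-0.006,0.15],[0.1225,-0.006,0.23],[0.1225,-0.006,0.3],[0.1225,-0.006,0.34],[0.1225,-0.006,0.37],[0.1225,-0.006,0.384],[0.1225,-0.006,0.384],[0.1225,-0.006,0.384]]' --dr '[[0,0,0],[0,0,0],[0,0,0],[0,0,0],[0,0,0],[0,0,0],[0,0,0],[0,0,0],[0,0,0],[0,0,0]]' --claw '[0.5,0.5,0.5,0.5,0.5,0.5,0.5,0.5,0.5,0.5]' --newtons 30

```text
time_s: 20.55
tcp_pos: [0.5094, 0.1851, 0.0208]
eef_rot: [180.0, 0.1, -171.0]
contact_force: [0.5, 1.0, 0.4]
gripper_width: 0.044
gripper_force: 0.0
```

Emit:
jog_arm --travel '[[0,0,0],[0,0,0],[0,0,0],[0,0,0],[0,0,0],[0,0,0],[0,0,0],[0,0,0],[0,0,0],[0,0,0]]' --dr '[[0,0,0],[0,0,0],[0,0,0],[0,0,0],[0,0,0],[0,0,0],[0,0,0],[0,0,0],[0,0,0],[0,0,0]]' --claw '[0,0,0,0,0,0,0,0,0,0]' --newtons 40

```text
time_s: 21.8
tcp_pos: [0.5089, 0.1848, 0.0201]
eef_rot: [-180.0, 0.0, -171.0]
contact_force: [-1.0, -0.4, 4.7]
gripper_width: 0.0134
gripper_force: 40.0
```

Emit:
jog_arm --travel '[[0,0,-0.04],[0,0,-0.1],[0,0,-0.2],[0,0,-0.3],[0,0,-0.386],[0,0,-0.386],[0,0,-0.386],[0,0,-0.386],[0,0,-0.386],[0,0,-0.386]]' --dr '[[0,0,0],[0,0,0],[0,0,0],[0,0,0],[0,0,0],[0,0,0],[0,0,0],[0,0,0],[0,0,0],[0,0,0]]' --claw '[0,0,0,0,0,0,0,0,0,0]' --newtons 40

```text
time_s: 23.05
tcp_pos: [0.5088, 0.1847, 0.2124]
eef_rot: [-180.0, -0.1, -171.0]
contact_force: [0.6, -0.2, -0.5]
gripper_width: 0.0132
gripper_force: 40.0
```

```bash
python3 - <<'E'
from h import *
np.set_printoptions(precision=4,suppress=True)
s=r.get_state();print(s["tcp_pos"],s["eef_rot"],s["gripper_width"],s["gripper_force"])
a=np.radians(13);X=np.array([np.cos(a),np.sin(a),0]);Y=np.array([-X[1],X[0],0])
L0=np.array([.642,-.167,.23])
for n in("side","top"):
    c=shot(n,n+"5.png");P=cloud(c)-L0;q=np.c_[P@X,P@Y,P[:,2]]
    q=q[(np.hypot(q[:,1],q[:,2])<.04)&(q[:,0]>-.02)&(q[:,0]<.16)]
    print(n,"per x-slice: n, ymin ymax zmin zmax")
    for x0 in np.arange(-.012,.15,.012):
        k=q[(q[:,0]>=x0)&(q[:,0]<x0+.012)]
        if len(k)>3: print(round(x0,3),len(k),k[:,1].min(),k[:,1].max(),k[:,2].min(),k[:,2].max())
    print([(round(x["conf"],2),np.array(x["at"])) for x in r.tip_of("lens",n)[:1]])
go((.48,-.204,.213),-167)
E
```

```text
[0.5088 0.1847 0.2124] [-179.9651   -0.0593 -171.0025] 0.013242026149549092 39.99985098838806
side per x-slice: n, ymin ymax zmin zmax
-0.012 150 -0.029253671986866837 0.025665547563218417 -0.027262666404712116 0.02579345448417289
0.0 99 -0.009030769564466265 0.026116488886709307 -0.014744774468998495 0.02622510620386717
0.012 12 -0.008636221653135177 0.01927130349075347 -0.01843064429845301 0.021240722770418802
[(0.69, array([280.9, 100.4]))]
top per x-slice: n, ymin ymax zmin zmax
-0.012 83 -0.026916841419887736 0.022525241858067726 -0.026108831355112133 0.025601150234525888
0.0 109 -0.026144258890641186 0.023419195046220264 0.0008430834815215948 0.030173457414811117
0.012 92 -0.022005930625268223 0.018385165092086 -0.003225286049282766 0.026109208038706616
0.024 89 -0.02257733318980225 0.018709364848031037 -0.0021863400134569944 0.02489656639927193
0.036 95 -0.022734194110454412 0.018667964735552114 -0.0007964256121482383 0.024464059059642745
0.048 184 -0.029203406156148474 0.02657558677609832 -0.023967844224751317 0.03262758115776962
0.06 145 -0.02962608855663599 0.026503408444543235 -0.023955158144326943 0.03242988115071396
0.072 150 -0.030174008434878878 0.026855159344722237 -0.028522639213229867 0.034237854931119055
0.084 138 -0.030673216777511638 0.026935934899126344 -0.023933477758168814 0.03329028507861695
0.096 144 -0.02930879585205513 0.027134632544078805 -0.025642050880790662 0.03250449278705811
0.108 147 -0.031011905331975297 0.031139580523352087 -0.0257521629657729 0.03950362638385327
0.12 59 -0.03150337328683819 0.031489763806409186 -0.023008531643823132 0.03361154812994413
0.132 50 0.018055496558383993 0.031169656645967454 -0.022450428048518517 0.03250058673940767
[(0.68, array([378.2, 163.4]))]
GO travel [0.1788, -0.759, -0.0] dr [-0.0, -0.0, -0.0111] t 23.25
```

Emit:
jog_arm --travel '[[0.179,-0.12,0],[0.179,-0.24,0],[0.179,-0.36,0],[0.179,-0.48,0],[0.179,-0.6,0],[0.179,-0.72,0],[0.179,-0.759,0],[0.179,-0.759,0],[0.179,-0.759,0],[0.179,-0.759,0]]' --dr '[[0,0,-0.011],[0,0,-0.011],[0,0,-0.011],[0,0,-0.011],[0,0,-0.011],[0,0,-0.011],[0,0,-0.011],[0,0,-0.011],[0,0,-0.011],[0,0,-0.011]]' --claw '[0,0,0,0,0,0,0,0,0,0]' --newtons 40

```text
time_s: 24.5
tcp_pos: [0.4799, -0.2031, 0.2133]
eef_rot: [180.0, 0.0, -167.0]
contact_force: [-0.4, 0.1, -0.9]
gripper_width: 0.0136
gripper_force: 40.0
```

```bash
python3 - <<'E'
from h import *
s=r.get_state();print(s["tcp_pos"],s["eef_rot"],s["gripper_width"],s["gripper_force"])
go((.5332,-.194,.214),-167)
E
```

```text
[ 0.47988099 -0.20314314  0.21325261] [ 1.79997746e+02  2.09924193e-02 -1.66976003e+02] 0.013586283453840506 39.99985992908478
GO travel [-0.108, -0.0062, -0.0015] dr [0.0, 0.0001, 0.0001] t 24.5
```

Emit:
jog_arm --travel '[[-0.02,-0.006,0],[-0.04,-0.006,0],[-0.06,-0.006,-0.0015],[-0.08,-0.006,-0.0015],[-0.095,-0.006,-0.0015],[-0.103,-0.006,-0.0015],[-0.108,-0.006,-0.0015],[-0.108,-0.006,-0.0015],[-0.108,-0.006,-0.0015],[-0.108,-0.006,-0.0015]]' --dr '[[0,0,0],[0,0,0],[0,0,0],[0,0,0],[0,0,0],[0,0,0],[0,0,0],[0,0,0],[0,0,0],[0,0,0]]' --claw '[0,0,0,0,0,0,0,0,0,0]' --newtons 40

```text
time_s: 25.75
tcp_pos: [0.533, -0.1949, 0.214]
eef_rot: [-180.0, 0.0, -167.0]
contact_force: [-0.4, -0.6, -1.1]
gripper_width: 0.0135
gripper_force: 40.0
```

```bash
python3 - <<'E'
from h import *
np.set_printoptions(precision=4,suppress=True)
s=r.get_state();print(s["tcp_pos"],s["eef_rot"],s["gripper_width"],s["gripper_force"],s["contact_force"])
a=np.radians(13);X=np.array([np.cos(a),np.sin(a),0]);Y=np.array([-X[1],X[0],0]);L0=np.array([.6414,-.169,.231])
for n in("side","top"):
    c=shot(n,n+"6.png");P=cloud(c)-L0;q=np.c_[P@X,P@Y,P[:,2]]
    d=q[(q[:,0]>-.075)&(q[:,0]<-.045)&(np.hypot(q[:,1],q[:,2])<.035)]
    rg=q[(q[:,0]>-.015)&(q[:,0]<.01)&(np.hypot(q[:,1],q[:,2])<.035)]
    for nm,k in(("disc",d),("ring",rg)): print(n,nm,len(k),"min",k.min(0),"max",k.max(0)) if len(k) else print(n,nm,0)
    if n=="side":
        i=cv2.imread("pics/side6.png");cv2.imwrite("pics/side6c.png",cv2.resize(i[40:190,200:400],(800,600),interpolation=cv2.INTER_CUBIC))
    print([(round(x["conf"],2),np.array(x["at"]),pt(c,*x["at"])) for x in r.tip_of("disc_face",n)[:3]],[(x["conf"],x["at"]) for x in r.tip_of("lens",n)[:1]])
i=cv2.imread("pics/top6.png");cv2.imwrite("pics/top6c.png",cv2.resize(i[80:260,300:500],(660,600),interpolation=cv2.INTER_CUBIC))
E
```

```text
[ 0.533  -0.1949  0.214 ] [-179.9972    0.0132 -167.048 ] 0.013523945941875176 39.99955773353577 [-0.3624 -0.6418 -1.0879]
side disc 77 min [-0.0746 -0.0031 -0.0208] max [-0.062   0.0228  0.012 ]
side ring 242 min [-0.0034 -0.0273 -0.0281] max [0.0099 0.0301 0.0241]
[(0.89, array([103.9, 255.9]), array([0.7926, 0.2457, 0.0288])), (0.86, array([346.1, 353. ]), array([0.2946, 0.2102, 0.033 ])), (0.73, array([309.4, 107. ]), array([ 0.5716, -0.1669,  0.2348]))] [(0.58, [277.6, 99.7])]
top disc 0
top ring 0
[(0.74, array([214. , 121.3]), array([0.8171, 0.2324, 0.0028])), (0.62, array([220.4, 307.5]), array([0.3   , 0.1965, 0.0199]))] []
```

View pics/side6c.png

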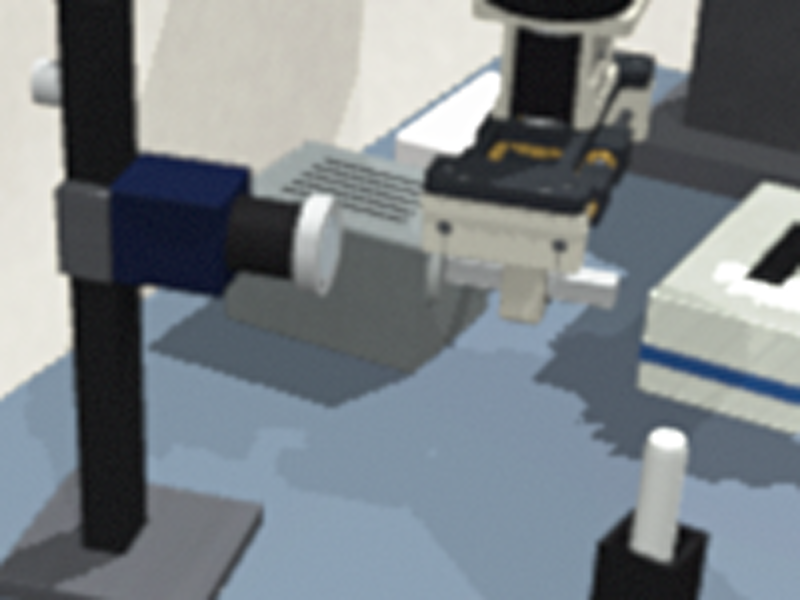

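View pics/top6c.png

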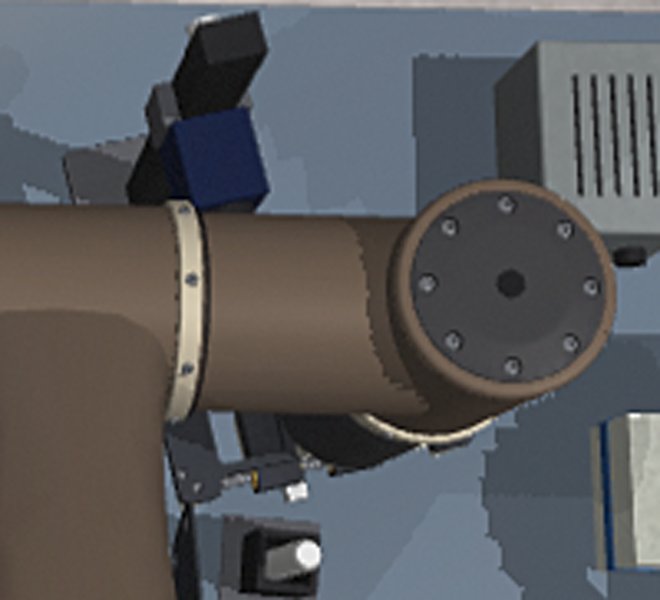

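Side crop: the disc at (437,275) faces the ring at (317,245) with a clear gap, and the scanner stands in its holder at (665,480). The top view is hidden by the arm. I'll check numerically that the shank is level, then hand in.

```bash
python3 - <<'E'
from h import *
np.set_printoptions(precision=4,suppress=True)
a=np.radians(13);X=np.array([np.cos(a),np.sin(a),0]);Y=np.array([-X[1],X[0],0]);L0=np.array([.6414,-.169,.231])
s=r.get_state();print(s["tcp_pos"],np.abs(s["qd"]).max())
for n in("side","wrist"):
    c=shot(n);P=cloud(c)-L0;q=np.c_[P@X,P@Y,P[:,2]]
    for x0 in(-.155,-.145,-.135,-.095,-.085,-.075):
        k=q[(abs(q[:,0]-x0)<.005)&(abs(q[:,1])<.02)&(abs(q[:,2])<.0155)]
        if len(k)>4: print(n,x0,len(k),k.min(0),k.max(0))
c=shot("side");P=cloud(c)
q=P[(np.hypot(P[:,0]-.46,P[:,1]+.236)<.05)&(P[:,2]>.085)];print("scanner",len(q),np.median(q,0),q[:,2].max())
E
```

```text
[ 0.5332 -0.1948  0.2138] 0.08297344283008724
side -0.155 40 [-0.1584 -0.007  -0.0077] [-0.15    0.0105  0.0065]
side -0.145 40 [-0.1496 -0.0065 -0.0077] [-0.1402  0.0099  0.0079]
side -0.135 35 [-0.1398 -0.0037 -0.0078] [-0.1301  0.0116  0.0061]
side -0.095 29 [-0.0984  0.0034 -0.0078] [-0.0901  0.0097  0.0069]
side -0.085 28 [-0.0892  0.0029 -0.0088] [-0.0811  0.0108  0.0061]
side -0.075 34 [-0.0798  0.0026 -0.0076] [-0.07    0.0103  0.0067]
wrist -0.155 695 [-0.1567 -0.0077 -0.0084] [-0.15    0.0059  0.0075]
wrist -0.145 815 [-0.15   -0.0077  0.0035] [-0.14    0.006   0.0081]
wrist -0.135 781 [-0.14   -0.0078  0.0036] [-0.13    0.0061  0.0077]
wrist -0.095 546 [-0.1    -0.0078  0.004 ] [-0.091   0.0061  0.0077]
scanner 438 [ 0.4662 -0.2245  0.1345] 0.45677920328670485
```

```bash
python3 -c "
from plant import r
print(r.close_job())"
```

```text
the job is handed in; nothing more can be done
None
```

The job is handed in: I held the scanner over the barcode label and stood it back in its holder. The disc mount is now held motionless before the lens, measured level, about 6 cm from the glass and within about 1–2 mm of the lens axis; no verdict came back.

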